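# Hold a medicine carton over the code reader

### The job

Open the code reader: slide its blue shutter grip all the way to the end stop so that the glass window is uncovered. Then pick up the small white carton with the green sticker on its top, carry it above the top of the tall bottle in the row of three bottles, and hold it upright over the reader's window, centred on it, long side along the window's long side, with its underside about one centimetre above the glass. The carton must never touch the reader, the bottles and the other cartons stay where they are, and the program finishes while the gripper is still holding the carton still in the air.

Things in the scene. Friction and masses are not known exactly. Their poses are not given: they have to be found in the camera images.
- carton_sticker: The carton to hold: small white cardboard box with a bright green sticker (22 x 34 mm) on its top and a blue band on its long -x side, 32 (x) x 85 (y) x 48 (z) mm, standing loose on the worktop. Origin at the centre of its underside, z up, y along its long side. Its sides are plain and flat and can be gripped across the 32 mm.
- carton_orange: Bystander: white carton with an orange band, 60 (x) x 105 (y) x 45 (z) mm, loose; origin at the centre of its underside.
- carton_teal: Bystander: white carton with a teal end, 55 (x) x 110 (y) x 30 (z) mm, loose; origin at the centre of its underside.
- dropper: Bystander in the bottle row between the cartons and the reader, nearest the robot: white dropper bottle, 44 mm across, 98 mm tall, loose; origin at the centre of its underside.
- saline: Bystander, middle of the bottle row: tall white bottle with a blue cap and blue bands, 63 mm across, 154 mm tall, loose; origin at the centre of its underside. Its y axis points across the row, from the reader's side to the cartons' side (world y).
- brown_vial: Bystander, far end of the bottle row: small brown vial with a blue cap, 33 mm across, 62 mm tall, loose; origin at the centre of its underside.
- reader: Code reader, fixed to the worktop: low white console 130 (x) x 250 (y) mm, deck 45 mm high. Origin at the centre of its underside, z up, y along its long side. On the deck lies a dark glass window at the -y half, under a sliding steel shutter; along both sides of the shutter run guide rails (x = +-35 to +-41 mm, tops 51 mm above the worktop).
- window (a point): Centre of the glass window's surface, 46 mm above the worktop, at y = -50 mm in the reader's frame; its axes are the reader's: x across the window (58 mm), y along it (90 mm), z up.
- shutter_grip (a point): Middle of the blue grip that stands up from the middle of the shutter: a block 38 (reader's x) x 12 (reader's y) mm, from 50 to 72 mm above the worktop; this point is 63 mm above the worktop. Its axes are the reader's. It moves with the shutter along the reader's y; the plate under it is 68 x 94 mm with its top 50 mm above the worktop.
- shutter (a joint): How far the shutter is open, m: 0 = window covered, 0.096 = fully open against its end stop; grows as the grip moves along the reader's +y. It slides with about 1.5 N of friction and stays where it is left.
Not all that is in view belongs to the job. Leave any yellow look-alike of the carton_sticker alone.

How it is judged:
By the outcome, as a careful person would: the job done as asked, in the order asked, and still so for the second after the job is handed in, while the arm keeps its last pose, push and grip.
It also fails if it takes over 58 s, if anything falls off the work surface, if the arm or the gripper's body presses on something with over 40 N, if the wrist force passes 120 N, or if a joint passes its speed limit or range.

### The arm

A 6-joint arm with a two-finger parallel gripper is mounted at the origin on a cart in front of the work surface, level with it; the furniture and walls round the work are solid. World frame = base frame: x ahead of the robot, y to its left, z up, the work surface at z = 0. Lengths are in mm, angles in degrees, forces in N, time in s.
With the tool pointing down it reaches from about 300 to 850 mm from the base axis. Payload 4.2 kg.
Tool frame: the origin (TCP) lies between the finger pads; the fingertips stand 8 mm ahead of it and the grasp point (between the pads) lies 11 mm behind it; x points along the fingers, y is the direction in which the jaws open and shut, and the axes are right-handed (so a half turn about x gives the same grasp; the last joint's range is limited). The gripper opens to 91 mm and grips with 3 to 60 N. Pads are 32 mm wide; open, the fingers measure 118 mm over their backs; the gripper's body (76 mm by 178 mm) begins 60 mm behind the grasp point.
Start: joints at [-74.198, 18.312, 89.639, -0, 72.044, -1.146], TCP at [167.618, -550.042, 221.976] pointing down, gripper open.
Joint ranges: [-177.97, 177.97], [-48.28, 115.42], [12.27, 149.76], [-77.06, 257.06], [2.81, 150.46], [-146.56, 146.56]. Speed limits (degrees/s): [147.25, 147.25, 180, 180, 180, 180].

### API

Orientations are given as [roll, pitch, yaw] about the fixed x, y, z axes, in that order (R = Rz(yaw) Ry(pitch) Rx(roll)).
In Python, from workcell import env gives the robot as it stands.
- The arm moves only by the tool arm_command, never from a script. Its arguments are lists of equal length, an entry for each row: "slide": the shift along the tool's x, y, z in cm, a list of three; "turn": the turn, a rotation vector about the tool's x, y, z in rad, a list of three; "grip": the closure in counts, from 0 (fully open) to 255 (shut). A call has 1 to 20 rows; each row is the pose to reach, as a shift and turn from the pose commanded when the call began, along the tool's axes at that moment; what a row does not reach only later rows make up. A row lasts 1/12 s, in which the tool goes at most 41.7 mm and 7.16 degrees, less where a joint would pass 70% of its speed; a pose out of reach is approached as far as the arm can. A call with a gripper value outside its range is refused whole. The fingers move at their own pace and stop on an object; "newtons" is the grip in N (left out, the last holds). Time passes only in rows, so rows that repeat a pose let the fingers close. It gives the time, the measured TCP pose, the force and the opening at its end, in the units of the state.
- env.state(): the state, without advancing time (a new reading comes with each control period).
- env.grab_frame(name): name is "scene" or "top" or "wrist"; returns (picture, depth): 480x640x3 uint8, red, green, blue; 480x640 float32, mm along the optical axis (not along the pixel's ray), 0 where there is no reading.
- env.calibration(name): a dict with "K" (3x3 intrinsics, pixels), "camera_from_world" (4x4, takes a point from world to camera coordinates); the wrist camera has in their place "T_tool_cam" (4x4, takes a point from camera to tool coordinates, whose origin is the TCP and whose axes are the tool frame's). Camera axes: x right, y up, looking along -z (the intrinsics and any distortion apply to the point x, -y, -z); pixel columns grow to the right and rows downward; lengths in mm; the calibration is good to about 2 mm. A picture is of the moment at which its call begins: read the wrist's pose just before it. calibration takes no time and is no camera call.
- env.job_done(): hands the job in, once; it reports no verdict.
Trained networks look in the newest picture that a camera, given by its name, has taken for a name from the list of things; names that differ only in an ending like _2 or _b are one class to them, and where a whole thing is asked for, a point or a joint stands for the part that bears it (a point fixed in the world has none). Each returns a list of dicts, best first, with "p" (0 to 1); they miss things now and then, are a little off and sometimes report something else, mostly with a low value. They report only what shows in the picture. A call takes as long as a camera call. They do not tell look-alikes from the thing itself.
- env.search_frame(camera, label): "point" ([x, y, z] in mm, in world coordinates, good to about 4 mm: the middle of the surface that is visible of it).
The state is a dict: "time_s": time; "qpos": joint angles; "qvel": joint speeds; "effort": joint torques, N m; "ee_pos": TCP position; "ee_rot": TCP orientation; "force": force on the tool from outside, world axes, zero at the start; "torque": the same for the moment, N m; "gripper_width": finger opening in mm.
Only numpy, scipy, OpenCV 4.12 (cv2) and the standard library are available. Lean on these libraries where they do the work, as an engineer would, in place of code of your own. Each camera call takes 0.05 s, during which the arm holds its last target.

## Working session

There is one attempt and no reset: what is moved stays moved. The work goes in short steps, Python scripts to look and compute and a tool call to move; the robot and the scene stay as the last step left them, time stands still between calls to the robot, and variables do not carry over. Pictures are saved under pics/ and viewed, and the job is handed in when it is done.

Besides the shell and the picture viewer there is one more tool, called in YAML: its name, and indented under it one key for each argument. arm_command: Moves the arm, as the interface text tells. Its arguments: {"type":"object","properties":{"slide":{"type":"array","items":{"type":"array","items":{"type":"number"}}},"turn":{"type":"array","items":{"type":"array","items":{"type":"number"}}},"grip":{"type":"array","items":{"type":"number"}},"newtons":{"type":"number"}},"required":["slide","turn","grip"]}

```bash
mkdir -p pics; ls
cat > h.py <<'E'
import numpy as np, cv2
from workcell import env
from scipy.spatial.transform import Rotation as R
def T_tool():
    s=env.state(); T=np.eye(4); T[:3,:3]=R.from_euler('xyz',s['ee_rot'],degrees=True).as_matrix(); T[:3,3]=s['ee_pos']; return T
def wfc(name):
    c=env.calibration(name)
    if name=='wrist': return c, T_tool()@np.array(c['T_tool_cam'])
    return c, np.linalg.inv(np.array(c['camera_from_world']))
def grab(name,f=None):
    c,W=wfc(name); im,d=env.grab_frame(name)
    if f: cv2.imwrite('pics/'+f,im[...,::-1])
    K=np.array(c['K']); v,u=np.mgrid[0:480,0:640]
    P=np.stack([(u-K[0,2])/K[0,0]*d,-(v-K[1,2])/K[1,1]*d,-d,np.ones_like(d)],-1)@W.T
    P=P[...,:3]; P[d==0]=np.nan
    return im,d,P
E
python3 - <<'E'
from h import *
for n in ['scene','top','wrist']:
    im,d,P=grab(n,n+'0.png'); print(n,env.calibration(n))
    np.savez('/tmp/'+n+'0.npz',im=im,d=d,P=P)
    if n!='scene':
      pass
for l in ['carton_sticker','dropper','saline','brown_vial','reader','shutter_grip','carton_orange','carton_teal']:
    print(l,[(np.round(x['point']),round(x['p'],2)) for x in env.search_frame('top',l)])
print(env.state())
E
```

```text
pics
scene {'K': array([[611.42314115,   0.        , 319.48121107],
       [  0.        , 611.42314115, 224.85176658],
       [  0.        ,   0.        ,   1.        ]]), 'camera_from_world': array([[-7.59954273e-01, -6.49712785e-01, -1.85148312e-02,
         4.69229960e+02],
       [ 2.68680585e-01, -3.39952314e-01,  9.01245343e-01,
        -1.52402942e+02],
       [-5.91844781e-01,  6.79930674e-01,  4.32913425e-01,
        -1.15270900e+03],
       [ 0.00000000e+00,  0.00000000e+00,  0.00000000e+00,
         1.00000000e+00]])}
top {'K': array([[516.94587743,   0.        , 323.36463619],
       [  0.        , 516.94587743, 239.68722696],
       [  0.        ,   0.        ,   1.        ]]), 'camera_from_world': array([[ 1.06425738e-02, -9.99736798e-01,  2.03241114e-02,
         6.96195571e+01],
       [ 9.86898212e-01,  1.37739667e-02,  1.60755087e-01,
        -5.51069569e+02],
       [-1.60992719e-01,  1.83469813e-02,  9.86785049e-01,
        -1.26085735e+03],
       [ 0.00000000e+00,  0.00000000e+00,  0.00000000e+00,
         1.00000000e+00]])}
wrist {'K': array([[374.83704879,   0
[... 957 characters left out ...]
3)]
carton_teal [(array([582., 223.,  31.]), 0.75)]
{'time_s': 0.55, 'qpos': array([-7.41967958e+01,  1.83118021e+01,  8.96406646e+01, -9.67205564e-04,
        7.20432101e+01, -1.14490305e+00]), 'qvel': array([-0.02318563, -0.04922009, -0.12691038, -0.09562197, -0.08098373,
        0.04179816]), 'effort': array([-3.92585378e-06, -4.12054110e+01, -2.32089382e+01,  7.26731541e-02,
        3.80284258e-02, -1.48761728e-05]), 'ee_pos': array([ 167.62271788, -550.03147787,  221.96560806]), 'ee_rot': array([ 76.8398859 ,  89.99558001, -86.21170866]), 'force': array([ 0.7387945 ,  0.57111018, -0.60167459]), 'torque': array([ 0.0747433 ,  0.0150038 , -0.01940158]), 'gripper_width': 90.85418637192704}
```

View pics/top0.png

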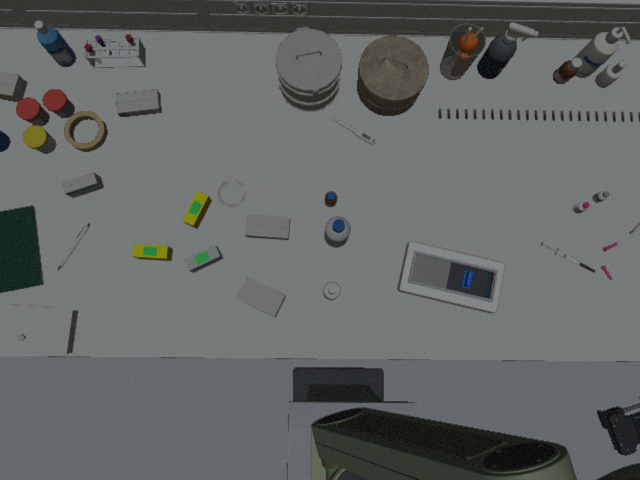

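View pics/scene0.png

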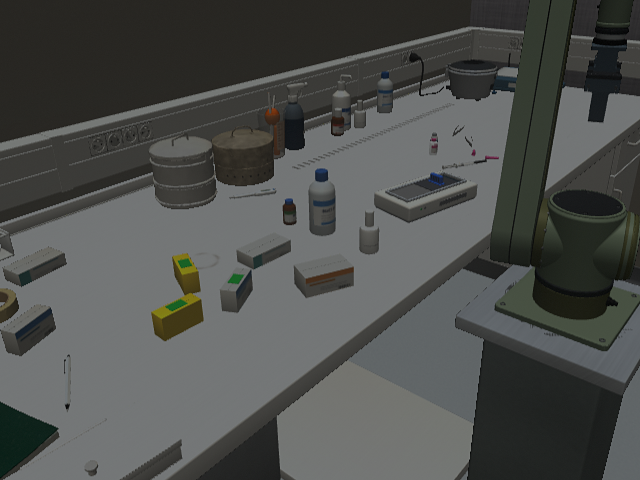

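Run:
```python
from h import *
z=np.load('/tmp/top0.npz'); im,P=z['im'],z['P']
def crop(u0,u1,v0,v1,f,k):
    cv2.imwrite(f,cv2.resize(im[v0:v1,u0:u1,::-1],None,fx=k,fy=k,interpolation=cv2.INTER_CUBIC))
crop(390,515,230,320,'pics/rd.png',6); crop(120,300,180,320,'pics/ct.png',4)
def fit(u0,u1,v0,v1,zl,zh,name):
    m=np.zeros(im.shape[:2],bool); m[v0:v1,u0:u1]=1
    with np.errstate(invalid='ignore'): m&=(P[...,2]>zl)&(P[...,2]<zh)
    p=P[m]; r=cv2.minAreaRect(p[:,:2].astype(np.float32)); print(name,m.sum(),r,np.median(p[:,2]), p[:,:2].mean(0))
    return p
fit(180,225,240,280,40,60,'carton')
fit(390,515,230,320,35,60,'reader')
hsv=cv2.cvtColor(im,cv2.COLOR_RGB2HSV)
b=(hsv[...,0]>100)&(hsv[...,0]<130)&(hsv[...,1]>150)
bb=np.zeros_like(b); bb[260:300,455:485]=b[260:300,455:485]
print('grip',bb.sum(),np.nanmean(P[bb],0),np.argwhere(bb).mean(0)); print(cv2.minAreaRect(P[bb][:,:2].astype(np.float32)))
g=(hsv[...,0]>50)&(hsv[...,0]<75)&(hsv[...,1]>150); gg=np.zeros_like(g); gg[245:275,185:225]=g[245:275,185:225]
p=P[gg];print('stick',gg.sum(),p.mean(0),cv2.minAreaRect(p[:,:2].astype(np.float32)))
for n,(u0,u1,v0,v1,zl,zh) in dict(sal=(320,355,210,250,140,170),dro=(320,345,278,305,85,110),vial=(322,340,188,208,50,75),teal=(240,295,210,245,20,40),orange=(230,290,270,320,30,60),y1=(175,220,185,235,35,60),y2=(125,180,235,270,35,60)).items():
    try: fit(u0,u1,v0,v1,zl,zh,n)
    except Exception as e: print(n,e)
```

```text
carton 459 ((500.884033203125, 378.5723876953125), (33.54683303833008, 85.4975357055664), 26.210512161254883) 49.0984229600524 [500.38788681 378.24344158]
reader 5031 ((462.0676574707031, -248.52182006835938), (252.38275146484375, 131.24423217773438), 77.24484252929688) 47.64306781156483 [ 461.22768323 -245.26989727]
grip 149 [ 453.36757845 -279.06473865   64.90541712] [279.04026846 467.22147651]
((454.800537109375, -282.4725646972656), (20.4021053314209, 44.5051155090332), 79.4543228149414)
stick 97 [nan nan nan] ((499.3872985839844, 379.73126220703125), (19.575794219970703, 31.019466400146484), 29.913270950317383)
sal 131 ((567.649169921875, 43.72343444824219), (28.029338836669922, 26.310302734375), 3.8968894481658936) 154.96508767789828 [567.21866193  43.73539561]
dro 55 ((422.7394714355469, 54.339210510253906), (18.538957595825195, 16.837934494018555), 0.43465161323547363) 98.75963795418102 [422.66591804  54.70666629]
vial 72 ((658.7807006835938, 57.25112533569336), (28.335458755493164, 21.879539489746094), 85.76609802246094) 61.26819161253047 [659.05957474  58.31431352]
teal 948 ((586.8676147460938, 220.37782287597656), (111.19873046875, 57.157203674316406), 86.0379638671875) 31.05646616423519 [585.73793538 219.88561534]
orange 1056 ((406.68048095703125, 230.31964111328125), (105.57188415527344, 60.303260803222656), 64.83770751953125) 46.12697456907449 [406.09277414 229.52894599]
y1 473 ((627.0003051757812, 401.34442138671875), (34.873111724853516, 84.93743896484375), 65.68778991699219) 48.868974896789496 [626.10663464 400.24201761]
y2 475 ((515.3947143554688, 507.97125244140625), (87.08284759521484, 33.0950927734375), 87.32247924804688) 48.77888620003546 [514.80006953 506.19786416]
```

```bash
ls pics
```

```text
ct.png
rd.png
scene0.png
top0.png
wrist0.png
```

View pics/rd.png

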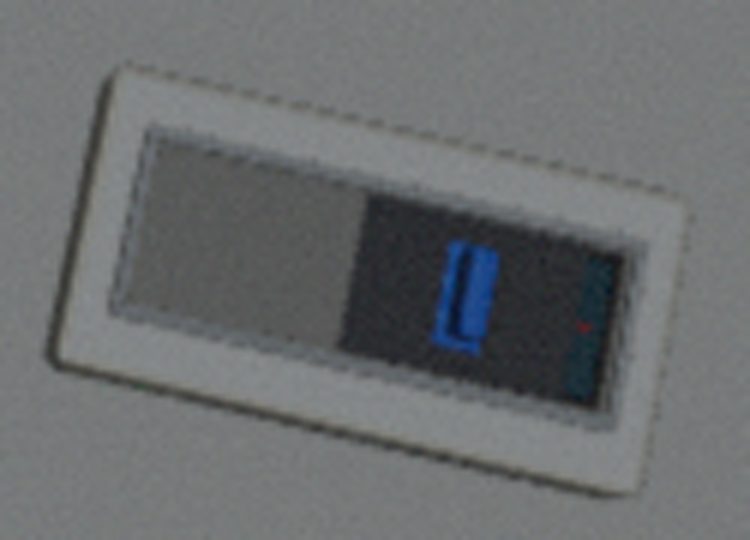

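View pics/ct.png

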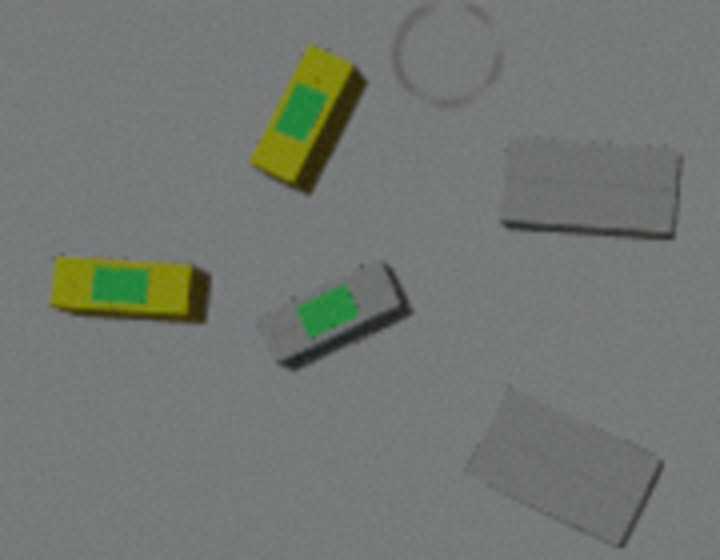

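View pics/wrist0.png

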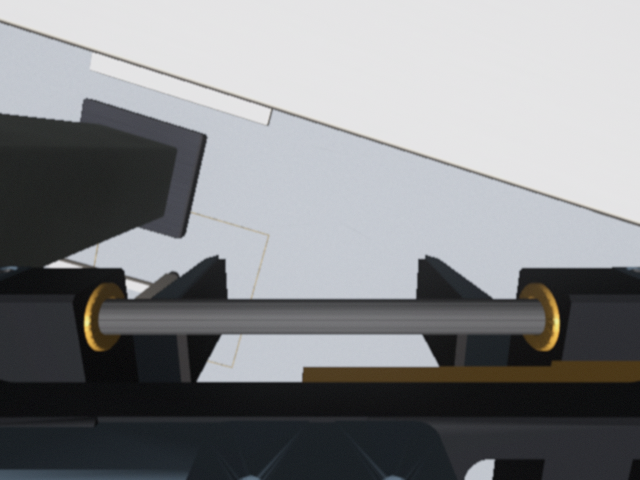

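```bash
cat >> h.py <<'E'
def plan(pos,jaw_deg,base=None):
    """world TCP pos, jaw axis heading; tool down. base=(R,p) commanded"""
    T=T_tool(); R0,p0=T[:3,:3],T[:3,3]
    out=[]
    for s in (0,180):
        a=np.radians(jaw_deg+s); x=np.array([0,0,-1.]); y=np.array([np.cos(a),np.sin(a),0]); Rt=np.stack([x,y,np.cross(x,y)],1)
        rv=R.from_matrix(R0.T@Rt).as_rotvec(); out.append((np.linalg.norm(rv),rv))
    out.sort(key=lambda t:t[0])
    print('slide cm',np.round(R0.T@(np.array(pos)-p0)/10,3)); 
    for o in out: print(' turn',np.round(o[1],4),'deg',np.degrees(o[0]).round(1))
E
python3 - <<'E'
from h import *
print(T_tool().round(4)); 
plan([454,-281,170],90-12.75)
E
```

```text
[[ 0.000000e+00  2.915000e-01 -9.566000e-01  1.676227e+02]
 [-1.000000e-04 -9.566000e-01 -2.915000e-01 -5.500315e+02]
 [-1.000000e+00  1.000000e-04  0.000000e+00  2.219656e+02]
 [ 0.000000e+00  0.000000e+00  0.000000e+00  1.000000e+00]]
slide cm [  5.195 -17.387 -35.237]
 turn [ 5.183e-01 -0.000e+00 -1.000e-04] deg 29.7
 turn [-2.6233e+00  1.0000e-04 -0.0000e+00] deg 150.3
```

arm_command:
  slide:
    - [0.4,-1.4,-2.9]
    - [0.9,-2.9,-5.9]
    - [1.3,-4.3,-8.8]
    - [1.7,-5.8,-11.7]
    - [2.2,-7.2,-14.7]
    - [2.6,-8.7,-17.6]
    - [3.0,-10.1,-20.6]
    - [3.5,-11.6,-23.5]
    - [3.9,-13.0,-26.4]
    - [4.3,-14.5,-29.4]
    - [4.8,-15.9,-32.3]
    - [5.2,-17.4,-35.2]
    - [5.2,-17.4,-35.2]
    - [5.2,-17.4,-35.2]
  turn:
    - [0.043,0,0]
    - [0.087,0,0]
    - [0.13,0,0]
    - [0.173,0,0]
    - [0.216,0,0]
    - [0.26,0,0]
    - [0.303,0,0]
    - [0.346,0,0]
    - [0.39,0,0]
    - [0.433,0,0]
    - [0.476,0,0]
    - [0.518,0,0]
    - [0.518,0,0]
    - [0.518,0,0]
  grip: [0,0,0,0,0,0,0,0,0,0,0,0,0,0]

```text
time_s: 1.72
ee_pos: [454.3, -279.9, 169.7]
ee_rot: [11.1, 90.0, 178.6]
force: [-0.0, -0.0, 0.3]
gripper_width: 90.9
```

Run:
```python
from h import *
s=env.state(); print(s['time_s'],s['ee_pos'],s['qpos'],s['gripper_width'],s['force'])
im,d,P=grab('wrist','w1.png'); np.savez('/tmp/w1.npz',im=im,d=d,P=P)
hsv=cv2.cvtColor(im,cv2.COLOR_RGB2HSV)
b=(hsv[...,0]>100)&(hsv[...,0]<130)&(hsv[...,1]>150)
p=P[b]; p=p[np.isfinite(p[:,0])]; t=p[p[:,2]>66]; print(b.sum(),np.median(t[:,2]),t.mean(0),cv2.minAreaRect(t[:,:2].astype(np.float32)))
print([(x['point'],x['p']) for x in env.search_frame('wrist','shutter_grip')])
```

```text
1.7167 [ 454.34443227 -279.91103302  169.67430437] [-3.28590566e+01  1.69058309e+01  9.96847106e+01 -2.18615822e-02
  6.34414779e+01  6.96753416e+01] 90.91632887419331 [-0.01714762 -0.03846815  0.32086203]
1552 72.48598206007225 [ 455.16795572 -281.74114726   74.08400188] ((456.6371765136719, -282.90313720703125), (102.52647399902344, 42.983558654785156), 76.9900131225586)
[([450.3, -281.9, 50.0], 0.84)]
```

View pics/w1.png

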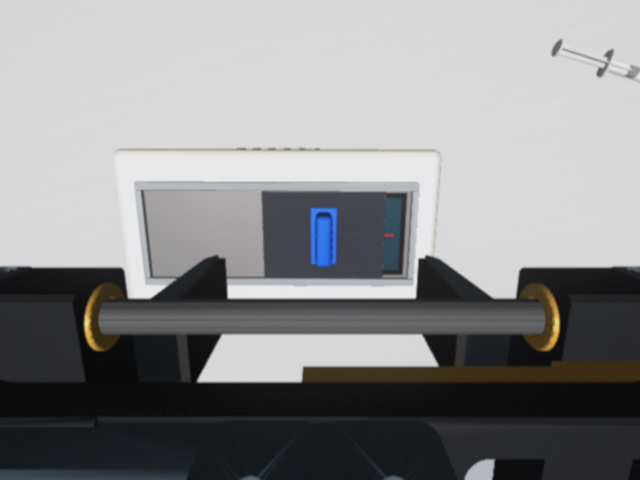

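Run:
```python
from h import *
z=np.load('/tmp/w1.npz'); im,P=z['im'],z['P']
hsv=cv2.cvtColor(im,cv2.COLOR_RGB2HSV)
m=np.zeros(im.shape[:2],bool); m[195:275,300:345]=1
b=(hsv[...,0]>100)&(hsv[...,0]<130)&(hsv[...,1]>150)&m
p=P[b]; t=p[(p[:,2]>68)&(p[:,2]<77)]; print(len(t),np.median(t[:,2]),cv2.minAreaRect(t[:,:2].astype(np.float32)),t[:,:2].mean(0))
m[:]=0; m[140:262,90:470]=1; m[:,225:][245:]=m[:,225:][245:]
q=P[m&(P[...,2]>40)&(P[...,2]<56)]; print(np.median(q[:,2]))
# reader frame coords with yaw guess: fit right/left/top edges
for yaw in (-12.755,):
    a=np.radians(yaw);ex=np.array([np.cos(a),np.sin(a)]);ey=np.array([-np.sin(a),np.cos(a)])
    m[:]=0;m[155:250,90:470]=1
    q=P[m&(P[...,2]>41)&(P[...,2]<50)][:,:2]; print('y range',np.percentile(q@ey,[0,.2,99.8,100]),'x max',np.percentile(q@ex,[99.5,99.9,100]))
    c=np.array([462.07,-248.52]); print('expect',c@ey-125,c@ey+125,c@ex+65)
    # yaw from far edge
    cols=[];
    for u in range(135,430,5):
        col=[v for v in range(140,180) if 41<P[v,u,2]<50]
        if col: cols.append(P[col[0],u,:2])
    cols=np.array(cols); k=cv2.fitLine(cols.astype(np.float32),cv2.DIST_HUBER,0,.01,.01).ravel(); print('edge dir deg',np.degrees(np.arctan2(k[1],k[0])), 'edge x',k[2:]@ex)
plan([455,-281.5,110],77.25)
```

```text
837 72.51047434370423 ((453.9088134765625, -281.8536071777344), (12.393001556396484, 37.18442916870117), 77.2782974243164) [ 454.68119112 -281.86357663]
46.54957605245224
y range [-263.912389   -262.64671567  -16.60258249  -15.29207048] x max [565.25642453 565.4723923  565.53170841]
expect -265.37029385323297 -15.370293853232965 570.536404132835
edge dir deg 77.44627 edge x 568.7661953898731
slide cm [ 6.006 -0.027 -0.174]
 turn [ 0.0008  0.0002 -0.0006] deg 0.1
 turn [-3.1408e+00  9.0000e-04  3.0000e-04] deg 180.0
```

arm_command:
  slide:
    - [1.5,0.05,0]
    - [3,0.1,0]
    - [4.5,0.15,0]
    - [6,0.2,0]
    - [7.5,0.2,0]
    - [9,0.2,0]
    - [9.8,0.2,0]
    - [10.4,0.2,0]
    - [10.65,0.2,0]
    - [10.65,0.2,0]
    - [10.65,0.2,0]
    - [10.65,0.2,0]
    - [10.65,0.2,0]
    - [10.65,0.2,0]
    - [10.65,0.2,0]
    - [10.65,0.2,0]
    - [10.65,0.2,0]
    - [10.65,0.2,0]
    - [10.65,0.2,0]
  turn:
    - [0,0,0]
    - [0,0,0]
    - [0,0,0]
    - [0,0,0]
    - [0,0,0]
    - [0,0,0]
    - [0,0,0]
    - [0,0,0]
    - [0,0,0]
    - [0,0,0]
    - [0,0,0]
    - [0,0,0]
    - [0,0,0]
    - [0,0,0]
    - [0,0,0]
    - [0,0,0]
    - [0,0,0]
    - [0,0,0]
    - [0,0,0]
  grip: [0,0,0,0,0,0,0,0,60,120,180,230,240,240,240,240,240,240,240]
  newtons: 12

```text
time_s: 3.4
ee_pos: [453.2, -282.9, 63.4]
ee_rot: [83.2, 90.0, -109.6]
force: [-0.6, -0.2, 0.2]
gripper_width: 20.9
```

arm_command:
  slide:
    - [0,0,0]
    - [0,0,0]
    - [0,0,0]
    - [0,0,0]
    - [0,0,0]
    - [0,0,0]
  turn:
    - [0,0,0]
    - [0,0,0]
    - [0,0,0]
    - [0,0,0]
    - [0,0,0]
    - [0,0,0]
  grip: [255,255,255,255,255,255]

```text
time_s: 3.9
ee_pos: [453.2, -282.8, 63.4]
ee_rot: [-78.9, 90.0, 88.3]
force: [0.5, 1.1, 0.2]
gripper_width: 11.8
```

arm_command:
  slide:
    - [0,-0.3,0]
    - [0,-0.9,0]
    - [0,-1.7,0]
    - [0,-2.5,0]
    - [0,-3.3,0]
    - [0,-4.1,0]
    - [0,-4.9,0]
    - [0,-5.7,0]
    - [0,-6.4,0]
    - [0,-7,0]
    - [0,-7.4,0]
    - [0,-7.7,0]
    - [0,-7.9,0]
    - [0,-7.9,0]
    - [0,-7.9,0]
  turn:
    - [0,0,0]
    - [0,0,0]
    - [0,0,0]
    - [0,0,0]
    - [0,0,0]
    - [0,0,0]
    - [0,0,0]
    - [0,0,0]
    - [0,0,0]
    - [0,0,0]
    - [0,0,0]
    - [0,0,0]
    - [0,0,0]
    - [0,0,0]
    - [0,0,0]
  grip: [255,255,255,255,255,255,255,255,255,255,255,255,255,255,255]

```text
time_s: 5.15
ee_pos: [470.6, -205.4, 63.4]
ee_rot: [-81.9, 89.9, 85.4]
force: [0.6, 1.1, -0.8]
gripper_width: 11.8
```

arm_command:
  slide:
    - [0,-0.1,0]
    - [0,-0.2,0]
    - [0,-0.3,0]
    - [0,-0.3,0]
    - [0,-0.3,0]
  turn:
    - [0,0,0]
    - [0,0,0]
    - [0,0,0]
    - [0,0,0]
    - [0,0,0]
  grip: [255,255,255,255,255]

```text
time_s: 5.57
ee_pos: [471.2, -203.1, 63.4]
ee_rot: [89.3, 90.0, -103.4]
force: [0.8, -1.3, -0.8]
gripper_width: 12.0
```

arm_command:
  slide:
    - [0,-0.1,0]
    - [0,-0.2,0]
    - [0,-0.3,0]
    - [0,-0.3,0]
    - [0,-0.3,0]
  turn:
    - [0,0,0]
    - [0,0,0]
    - [0,0,0]
    - [0,0,0]
    - [0,0,0]
  grip: [255,255,255,255,255]

```text
time_s: 5.98
ee_pos: [471.5, -201.7, 63.5]
ee_rot: [92.4, 89.8, -100.3]
force: [-2.7, -7.8, -2.2]
gripper_width: 12.1
```

arm_command:
  slide:
    - [0,0.1,0]
    - [0,0.1,0]
    - [0,0.1,0]
    - [0,0.1,0]
    - [0,0.1,0]
    - [0,0.1,0]
    - [-1,0.1,0]
    - [-2.5,0.1,0]
    - [-4.5,0.1,0]
    - [-7,0.1,0]
    - [-9.5,0.1,0]
    - [-12,0.1,0]
    - [-14,0.1,0]
    - [-16,0.1,0]
    - [-16,0.1,0]
    - [-16,0.1,0]
  turn:
    - [0,0,0]
    - [0,0,0]
    - [0,0,0]
    - [0,0,0]
    - [0,0,0]
    - [0,0,0]
    - [0,0,0]
    - [0,0,0]
    - [0,0,0]
    - [0,0,0]
    - [0,0,0]
    - [0,0,0]
    - [0,0,0]
    - [0,0,0]
    - [0,0,0]
    - [0,0,0]
  grip: [100,60,40,40,40,40,40,40,40,40,40,40,40,40,40,40]

```text
time_s: 7.32
ee_pos: [472.1, -201.1, 224.8]
ee_rot: [168.5, 89.8, -24.3]
force: [-0.2, -0.2, 0.4]
gripper_width: 76.7
```

Run:
```python
from h import *
s=env.state(); print(s['time_s'],s['ee_pos'],s['qpos'],s['gripper_width'],s['force'])
im,d,P=grab('wrist','w2.png'); np.savez('/tmp/w2.npz',im=im,d=d,P=P)
grab('top','t2.png')
print(T_tool().round(3))
```

```text
7.3167 [ 472.08120826 -201.09600788  224.77764831] [-2.43573151e+01  1.25369990e+01  9.73506651e+01  3.37455881e-04
  6.99411919e+01  7.83703176e+01] 76.72217240694417 [-0.18356445 -0.20527232  0.38458273]
[[-2.00000e-03 -2.20000e-01 -9.75000e-01  4.70953e+02]
 [ 1.00000e-03 -9.75000e-01  2.20000e-01 -2.00662e+02]
 [-1.00000e+00 -0.00000e+00  2.00000e-03  2.22644e+02]
 [ 0.00000e+00  0.00000e+00  0.00000e+00  1.00000e+00]]
```

View pics/w2.png

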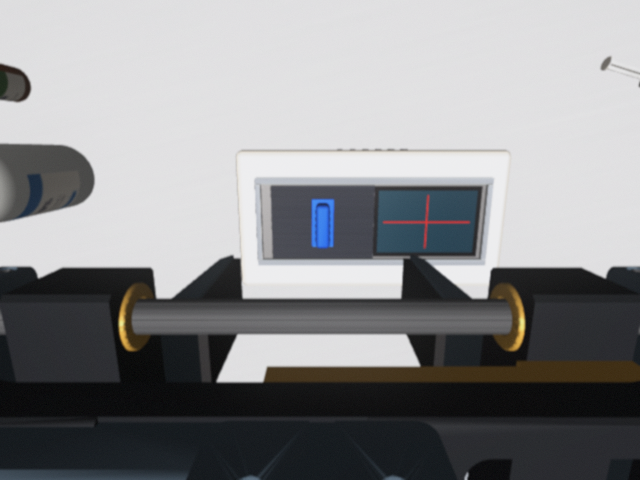

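Run:
```python
from h import *
print(env.state()['ee_pos'])
im,d,P=grab('wrist','w3.png')
def ana(im,P,box,gb):
    hsv=cv2.cvtColor(im,cv2.COLOR_RGB2HSV)
    red=((hsv[...,0]<8)|(hsv[...,0]>172))&(hsv[...,1]>120); m=np.zeros_like(red); m[box]=1
    r=P[red&m]; r=r[np.isfinite(r[:,0])&(r[:,2]<60)]
    b=(hsv[...,0]>100)&(hsv[...,0]<130)&(hsv[...,1]>150); m[:]=0;m[gb]=1
    g=P[b&m]; g=g[np.isfinite(g[:,0])&(g[:,2]>67)&(g[:,2]<78)]
    r1=cv2.minAreaRect(r[:,:2].astype(np.float32)); r2=cv2.minAreaRect(g[:,:2].astype(np.float32))
    print(len(r),np.median(r[:,2]),r1,'\n',len(g),r2); v=np.array(r2[0])-np.array(r1[0]); print(np.linalg.norm(v),np.degrees(np.arctan2(v[1],v[0])))
ana(im,P,np.s_[180:262,370:485],np.s_[190:255,300:345])
im,d,P=grab('top'); ana(im,P,np.s_[250:305,445:500],np.s_[240:305,400:500])
plan([501,378.5,200],26.2)
plan([430,230,260],26.2)
```

```text
[ 470.95271699 -200.66194304  222.64382563]
289 47.23725625774068 ((450.2615051269531, -296.50885009765625), (42.63951873779297, 66.075439453125), 19.826833724975586) 
 609 ((471.6545104980469, -202.733154296875), (12.203271865844727, 37.498504638671875), 77.04908752441406)
96.18493541988947 77.14906258658968
1 50.65506340259094 ((447.6178894042969, -312.6457824707031), (0.0, 0.0), 0.0) 
 25 ((460.584228515625, -199.64532470703125), (10.524794578552246, 12.673182487487793), 88.69940185546875)
113.74194215305693 83.45417290097804
slide cm [  2.271 -57.152   9.821]
 turn [ 8.913e-01  2.700e-03 -7.000e-04] deg 51.1
 turn [-2.2503e+00  9.0000e-04  3.3000e-03] deg 128.9
slide cm [ -3.727 -41.105  13.49 ]
 turn [ 8.913e-01  2.700e-03 -7.000e-04] deg 51.1
 turn [-2.2503e+00  9.0000e-04  3.3000e-03] deg 128.9
```

arm_command:
  slide:
    - [0.1,-2.9,0.5]
    - [0.2,-5.7,1.0]
    - [0.3,-8.6,1.5]
    - [0.4,-11.4,2.0]
    - [0.5,-14.3,2.5]
    - [0.6,-17.1,2.9]
    - [0.7,-20.0,3.4]
    - [0.8,-22.9,3.9]
    - [0.9,-25.7,4.4]
    - [1.0,-28.6,4.9]
    - [1.2,-31.4,5.4]
    - [1.3,-34.3,5.9]
    - [1.4,-37.2,6.4]
    - [1.5,-40.0,6.9]
    - [1.6,-42.9,7.4]
    - [1.8,-45.7,7.9]
    - [1.9,-48.6,8.3]
    - [2.0,-51.4,8.8]
    - [2.2,-54.3,9.3]
    - [2.3,-57.2,9.8]
  turn:
    - [-0.1125,0,0]
    - [-0.225,0,0]
    - [-0.3375,0,0]
    - [-0.45,0,0]
    - [-0.5625,0,0]
    - [-0.675,0,0]
    - [-0.7875,0,0]
    - [-0.9,0,0]
    - [-1.0125,0,0]
    - [-1.125,0,0]
    - [-1.2375,0,0]
    - [-1.35,0,0]
    - [-1.4625,0,0]
    - [-1.575,0,0]
    - [-1.6875,0,0]
    - [-1.8,0,0]
    - [-1.9125,0,0]
    - [-2.025,0,0]
    - [-2.1375,0,0]
    - [-2.25,0,0]
  grip: [60,60,60,60,60,60,60,60,60,60,60,60,60,60,60,60,60,60,60,60]

```text
time_s: 9.18
ee_pos: [501.5, 379.6, 198.7]
ee_rot: [-77.7, 89.8, -141.2]
force: [0.2, -0.4, -0.6]
gripper_width: 70.1
```

arm_command:
  slide:
    - [0,0,0]
    - [0,0,0]
    - [0,0,0]
    - [0,0,0]
  turn:
    - [0,0,0]
    - [0,0,0]
    - [0,0,0]
    - [0,0,0]
  grip: [60,60,60,60]

```text
time_s: 9.52
ee_pos: [502.0, 377.3, 199.9]
ee_rot: [-64.4, 89.9, -128.3]
force: [-0.1, 0.5, 0.1]
gripper_width: 69.3
```

```bash
cat > look.py <<'E'
from h import *
import sys
s=env.state(); print(s['time_s'],s['ee_pos'],s['qpos'].round(1),s['gripper_width'],s['force'])
im,d,P=grab('wrist',sys.argv[1]); np.savez('/tmp/w4.npz',im=im,d=d,P=P)
hsv=cv2.cvtColor(im,cv2.COLOR_RGB2HSV)
g=((hsv[...,0]>50)&(hsv[...,0]<75)&(hsv[...,1]>120)).astype(np.uint8)
n,l,st,c=cv2.connectedComponentsWithStats(g)
for i in range(1,n):
    if st[i,4]<100: continue
    p=P[l==i]; p=p[np.isfinite(p[:,0])]; print('green px',c[i],st[i],np.median(p[:,2]),cv2.minAreaRect(p[:,:2].astype(np.float32)))
    ctr=np.median(p,0)
    with np.errstate(invalid='ignore'): m=(np.linalg.norm(P[...,:2]-ctr[:2],axis=-1)<60)&(P[...,2]>43)&(P[...,2]<54)
    m=m.astype(np.uint8); k,ll=cv2.connectedComponents(m); lab=np.bincount(ll[(l==i)&(m>0)]).argmax()
    p=P[ll==lab]; print('  top',len(p),cv2.minAreaRect(p[:,:2].astype(np.float32)))
print(T_tool().round(3))
E
python3 look.py w4.png
```

```text
9.5167 [501.97410231 377.34943022 199.92880484] [35.9 23.9 84.2 -0.  72.   9.8] 69.28883357195049 [-0.06560832  0.47032136  0.1223508 ]
green px [412.58629232  88.03385632] [ 391   62   44   53 1211] 49.516536891571945 ((515.1140747070312, 509.35308837890625), (33.512603759765625, 21.222288131713867), 87.27124786376953)
  top 4800 ((515.2771606445312, 509.1616516113281), (85.35173034667969, 32.553192138671875), 87.13288116455078)
green px [323.06362672 225.378579  ] [311 207  25  38 943] 49.61357641656741 ((500.52606201171875, 379.669921875), (20.75519371032715, 32.836727142333984), 25.981502532958984)
  top 3647 ((500.1637268066406, 379.86767578125), (32.24252700805664, 84.81990051269531), 26.0772647857666)
green px [463.08776267 264.16069221] [444 245  38  40 809] 49.52216447916095 ((581.59765625, 417.5528259277344), (23.544681549072266, 128.67813110351562), 71.9241943359375)
  top 2605 ((620.8926391601562, 405.08148193359375), (32.47011947631836, 73.25435638427734), 65.85845947265625)
[[-1.00000e-03  8.98000e-01  4.40000e-01  5.02091e+02]
 [-1.00000e-03  4.40000e-01 -8.98000e-01  3.77316e+02]
 [-1.00000e+00 -1.00000e-03  0.00000e+00  2.00247e+02]
 [ 0.00000e+00  0.00000e+00  0.00000e+00  1.00000e+00]]
```

View pics/w4.png

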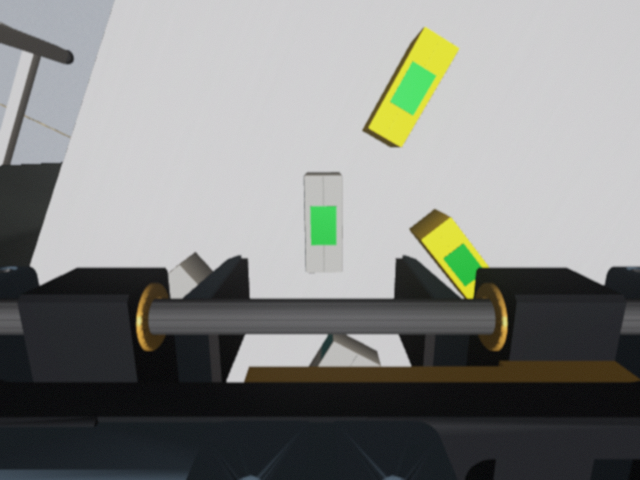

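arm_command:
  slide:
    - [2,-0.05,-0.1]
    - [4,-0.05,-0.2]
    - [6,-0.05,-0.3]
    - [8,-0.05,-0.3]
    - [10,-0.05,-0.3]
    - [12,-0.05,-0.3]
    - [14,-0.05,-0.3]
    - [16,-0.05,-0.3]
    - [17,-0.05,-0.3]
    - [17.8,-0.05,-0.3]
    - [18.2,-0.05,-0.3]
    - [18.2,-0.05,-0.3]
    - [18.2,-0.05,-0.3]
    - [18.2,-0.05,-0.3]
    - [18.2,-0.05,-0.3]
    - [18.2,-0.05,-0.3]
    - [18.2,-0.05,-0.3]
    - [18.2,-0.05,-0.3]
    - [18.2,-0.05,-0.3]
    - [18.2,-0.05,-0.3]
  turn:
    - [0,0,0]
    - [0,0,0]
    - [0,0,0]
    - [0,0,0]
    - [0,0,0]
    - [0,0,0]
    - [0,0,0]
    - [0,0,0]
    - [0,0,0]
    - [0,0,0]
    - [0,0,0]
    - [0,0,0]
    - [0,0,0]
    - [0,0,0]
    - [0,0,0]
    - [0,0,0]
    - [0,0,0]
    - [0,0,0]
    - [0,0,0]
    - [0,0,0]
  grip: [60,60,60,60,60,60,60,60,60,60,60,60,60,60,110,140,170,200,220,220]
  newtons: 20

```text
time_s: 11.23
ee_pos: [500.4, 381.0, 18.5]
ee_rot: [65.6, 90.0, 1.8]
force: [0.8, 1.4, -0.4]
gripper_width: 32.7
```

arm_command:
  slide:
    - [0,0,0]
    - [0,0,0]
    - [0,0,0]
    - [0,0,0]
    - [0,0,0]
    - [0,0,0]
  turn:
    - [0,0,0]
    - [0,0,0]
    - [0,0,0]
    - [0,0,0]
    - [0,0,0]
    - [0,0,0]
  grip: [230,230,230,230,230,230]

```text
time_s: 11.73
ee_pos: [500.4, 381.0, 18.4]
ee_rot: [71.5, 90.0, 7.7]
force: [0.2, -0.2, 0.3]
gripper_width: 31.7
```

arm_command:
  slide:
    - [-0.5,0,0]
    - [-1.5,0,0]
    - [-3,0,0]
    - [-5,0,0]
    - [-7,0,0]
    - [-9,0,0]
    - [-11,0,0]
    - [-13,0,0]
    - [-15,0,0]
    - [-17,0,0]
    - [-19,0,0]
    - [-20.5,0,0]
    - [-21.5,0,0]
    - [-22,0,0]
    - [-22,0,0]
    - [-22,0,0]
    - [-22,0,0]
    - [-22,0,0]
  turn:
    - [0,0,0]
    - [0,0,0]
    - [0,0,0]
    - [0,0,0]
    - [0,0,0]
    - [0,0,0]
    - [0,0,0]
    - [0,0,0]
    - [0,0,0]
    - [0,0,0]
    - [0,0,0]
    - [0,0,0]
    - [0,0,0]
    - [0,0,0]
    - [0,0,0]
    - [0,0,0]
    - [0,0,0]
    - [0,0,0]
  grip: [230,230,230,230,230,230,230,230,230,230,230,230,230,230,230,230,230,230]

```text
time_s: 13.23
ee_pos: [499.9, 380.7, 237.1]
ee_rot: [-78.1, 89.9, -141.9]
force: [-0.3, -0.1, -0.5]
gripper_width: 32.0
```

Run:
```python
from h import *
s=env.state(); print(s['time_s'],s['ee_pos'],s['qpos'].round(1),s['gripper_width'],s['force'])
grab('wrist','w5.png'); grab('scene','s5.png')
print(T_tool().round(3))
plan([567,44,238],-12.75+180*0)
plan([450.6,-296.6,238],-12.75)
```

```text
13.2333 [499.9341175  380.68080939 237.10868368] [36.2 22.8 80.6 -0.  76.7 10.1] 32.006930136193084 [-0.31153059 -0.08485071 -0.54060575]
[[-1.00000e-03  8.97000e-01  4.41000e-01  5.00120e+02]
 [-1.00000e-03  4.41000e-01 -8.97000e-01  3.80825e+02]
 [-1.00000e+00 -2.00000e-03  0.00000e+00  2.37453e+02]
 [ 0.00000e+00  0.00000e+00  0.00000e+00  1.00000e+00]]
slide cm [-2.7000e-02 -8.8630e+00  3.3177e+01]
 turn [0.6796 0.001  0.0015] deg 38.9
 turn [-2.462e+00 -2.000e-03  1.200e-03] deg 141.1
slide cm [ 2.7000e-02 -3.4338e+01  5.8604e+01]
 turn [0.6796 0.001  0.0015] deg 38.9
 turn [-2.462e+00 -2.000e-03  1.200e-03] deg 141.1
```

View pics/w5.png

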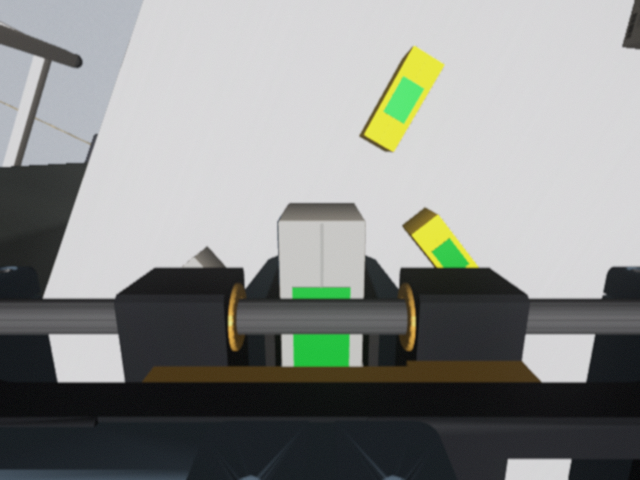

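View pics/s5.png

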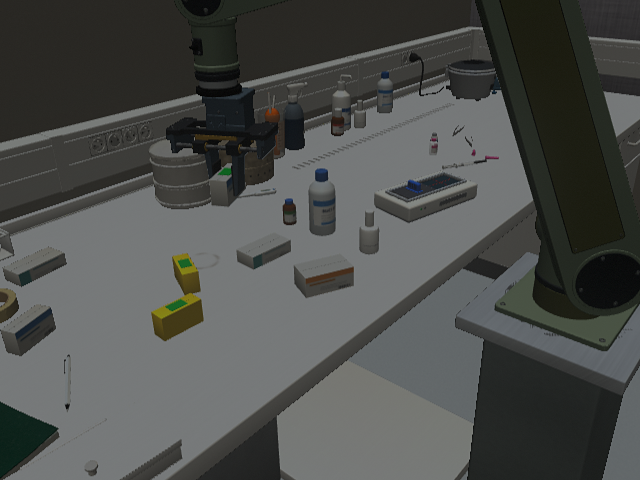

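arm_command:
  slide:
    - [0,-0.2,0.7]
    - [0,-0.6,2.1]
    - [0,-1.1,4.2]
    - [0,-1.7,6.4]
    - [0,-2.3,8.6]
    - [0,-2.9,10.8]
    - [0,-3.5,13.0]
    - [0,-4.1,15.2]
    - [0,-4.7,17.4]
    - [0,-5.3,19.6]
    - [0,-5.9,21.8]
    - [0,-6.5,24.2]
    - [0,-7.1,26.6]
    - [0,-7.7,28.8]
    - [0,-8.3,30.9]
    - [0,-8.7,32.4]
    - [0,-8.9,33.2]
    - [0,-8.9,33.2]
  turn:
    - [0.02,0,0]
    - [0.04,0,0]
    - [0.08,0,0]
    - [0.12,0,0]
    - [0.16,0,0]
    - [0.2,0,0]
    - [0.24,0,0]
    - [0.28,0,0]
    - [0.32,0,0]
    - [0.36,0,0]
    - [0.4,0,0]
    - [0.44,0,0]
    - [0.48,0,0]
    - [0.52,0,0]
    - [0.56,0,0]
    - [0.6,0,0]
    - [0.64,0,0]
    - [0.68,0,0]
  grip: [230,230,230,230,230,230,230,230,230,230,230,230,230,230,230,230,230,230]

```text
time_s: 14.83
ee_pos: [566.8, 40.5, 238.4]
ee_rot: [11.6, 89.9, -91.5]
force: [-1.0, -0.3, -1.7]
gripper_width: 32.0
```

Run:
```python
from h import *
s=env.state(); print(s['time_s'],s['ee_pos'],s['qpos'].round(1),s['gripper_width'],s['force'])
plan([450.6,-296.6,238],-12.75)
```

```text
14.8333 [566.76762612  40.50655524 238.44181111] [ 3.  17.1 88.9 -0.1 73.9 16.1] 31.983161414287768 [-0.97169291 -0.28099585 -1.74370304]
slide cm [ 0.098 -3.66  35.468]
 turn [-0.0065  0.0015 -0.0003] deg 0.4
 turn [ 3.1351e+00 -5.0000e-04 -2.4000e-03] deg 179.6
```

arm_command:
  slide:
    - [0,-0.1,0.8]
    - [0,-0.3,2.3]
    - [0,-0.5,4.5]
    - [0,-0.8,6.8]
    - [0,-1.0,9.2]
    - [0,-1.2,11.6]
    - [0,-1.5,14.0]
    - [0,-1.7,16.4]
    - [0,-2.0,18.8]
    - [0,-2.2,21.2]
    - [0,-2.5,23.6]
    - [0,-2.7,26.0]
    - [0,-3.0,28.4]
    - [0,-3.2,30.8]
    - [0,-3.5,33.0]
    - [0,-3.6,34.6]
    - [0,-3.7,35.6]
    - [0,-3.7,35.6]
    - [0,-3.7,35.6]
    - [0,-3.7,35.6]
  turn:
    - [0,0,0]
    - [0,0,0]
    - [0,0,0]
    - [0,0,0]
    - [0,0,0]
    - [0,0,0]
    - [0,0,0]
    - [0,0,0]
    - [0,0,0]
    - [0,0,0]
    - [0,0,0]
    - [0,0,0]
    - [0,0,0]
    - [0,0,0]
    - [0,0,0]
    - [0,0,0]
    - [0,0,0]
    - [0,0,0]
    - [0,0,0]
    - [0,0,0]
  grip: [230,230,230,230,230,230,230,230,230,230,230,230,230,230,230,230,230,230,230,230]

```text
time_s: 16.5
ee_pos: [452.0, -294.6, 238.5]
ee_rot: [-163.4, 90.0, 93.9]
force: [-0.3, 0.4, -0.8]
gripper_width: 31.6
```

```bash
cat > meas.py <<'E'
from h import *
import sys
s=env.state(); print(s['time_s'],s['ee_pos'],s['qpos'].round(1),s['gripper_width'],s['force'])
T=T_tool(); print(T.round(4))
im,d,P=grab('wrist',sys.argv[1]); grab('top','t_'+sys.argv[1]);grab('scene','s_'+sys.argv[1])
Q=(P-T[:3,3])@T[:3,:3]
np.savez('/tmp/w6.npz',im=im,d=d,P=P,Q=Q)
for v in (200,204,208,212,216,220,222,224,228,235,250,270,280): print(v,[Q[v,u].round(1).tolist() for u in (300,322,345)])
for u in range(270,376,5): print(u,Q[245,u].round(1).tolist(),end=' ')
plan([450.6,-296.6,238],-12.75)
E
python3 meas.py w6.png
```

```text
16.5 [ 452.0153185  -294.55978966  238.48244657] [-34.3  14.5  92.6   0.   72.9 -21.6] 31.610246903907832 [-0.2732943   0.42330367 -0.75543266]
[[-0.000000e+00  9.753000e-01 -2.207000e-01  4.520153e+02]
 [ 4.000000e-04 -2.207000e-01 -9.753000e-01 -2.945598e+02]
 [-1.000000e+00 -1.000000e-04 -4.000000e-04  2.384824e+02]
 [ 0.000000e+00  0.000000e+00  0.000000e+00  1.000000e+00]]
200 [[190.1, -21.7, -18.7], [191.1, -0.9, -18.5], [192.1, 21.0, -18.4]]
204 [[10.8, -11.4, -40.7], [12.5, -1.1, -40.5], [10.3, 9.6, -40.8]]
208 [[-0.5, -10.8, -40.6], [-0.7, -1.1, -40.6], [-1.1, 8.9, -40.7]]
212 [[-10.3, -10.2, -40.5], [-11.9, -1.1, -40.7], [nan, nan, nan]]
216 [[-20.9, -9.6, -40.7], [-21.0, -1.2, -40.7], [-21.3, 7.7, -40.7]]
220 [[-29.2, -9.2, -40.6], [-28.7, -1.2, -40.6], [-29.8, 7.2, -40.8]]
222 [[-29.7, -9.2, -40.0], [-30.7, -1.2, -40.2], [-30.8, 7.1, -40.2]]
224 [[-31.1, -9.1, -39.5], [-30.8, -1.2, -39.5], [-30.0, 7.2, -39.3]]
228 [[-31.0, -9.1, -38.0], [-31.6, -1.2, -38.2], [-31.5, 7.1, -38.1]]
235 [[-31.5, -9.1, -35.6], [-30.3, -1.2, -35.3], [-30.0, 7.2, -35.2]]
250 [[-31.0, -9.2, -29.8
[... 157 characters left out ...]
-18.3], [-29.9, 7.5, -17.8]]
270 [191.6, -51.8, 25.7] 275 [191.1, -46.8, 25.6] 280 [-29.3, -16.7, -31.3] 285 [-31.1, -14.7, -31.7] 290 [-30.2, -12.9, -31.5] 295 [-29.9, -11.1, -31.4] 300 [-31.0, -9.2, -31.7] 305 [-30.4, -7.4, -31.6] 310 [-30.8, -5.6, -31.7] 315 [-30.5, -3.7, -31.6] 320 [-30.7, -1.9, -31.6] 325 [-30.8, -0.1, -31.6] 330 [-31.2, 1.7, -31.8] 335 [-30.4, 3.6, -31.5] 340 [-31.0, 5.4, -31.7] 345 [-30.1, 7.3, -31.5] 350 [-30.1, 9.1, -31.5] 355 [-30.6, 10.9, -31.6] 360 [-29.9, 12.8, -31.4] 365 [191.6, 41.2, 25.7] 370 [191.9, 46.1, 25.8] 375 [191.9, 51.0, 25.8] slide cm [ 0.051 -0.128  0.261]
 turn [ 0.001  -0.0001 -0.    ] deg 0.1
 turn [-3.1406e+00  0.0000e+00 -2.0000e-04] deg 179.9
```

View pics/w6.png

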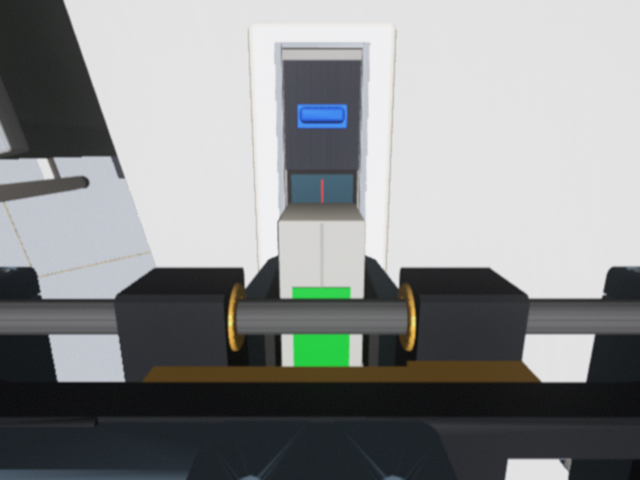

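View pics/s_w6.png

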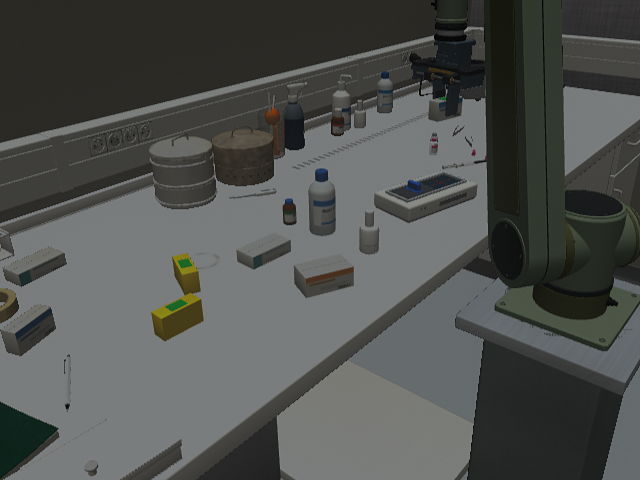

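Run:
```python
from h import *
z=np.load('/tmp/w6.npz'); im,Q=z['im'],z['Q']
hsv=cv2.cvtColor(im,cv2.COLOR_RGB2HSV)
b=(hsv[...,0]>100)&(hsv[...,0]<130)&(hsv[...,1]>150); b[:90]=0;b[140:]=0
g=Q[b]; h=np.nanmin(g[:,0]);
t=g[(g[:,0]<np.nanmedian(g[:,0])+4)&(abs(g[:,1])<40)]; r=cv2.minAreaRect(t[:,1:].astype(np.float32)); print('grip tool(y,z)',r,np.median(t[:,0]))
red=((hsv[...,0]<8)|(hsv[...,0]>172))&(hsv[...,1]>120); red[:170]=0; red[205:]=0
p=Q[red]; p=p[np.isfinite(p[:,0])];print('red',p.mean(0),len(p))
m=(abs(Q[...,0]+30.6)<4)&(abs(Q[...,1])<25); m[:221]=0;m[280:]=0
p=Q[m]; print('top face y',np.percentile(p[:,1],[0.5,99.5]),p[:,1].min(),p[:,1].max())
# rail/reader edges in rows 60-160
P=Q
for v in (80,110,150):
    row=[u for u in range(200,450) if abs(Q[v,u,0]-np.nanmedian(Q[v,252:262,0]))<6 and np.isfinite(Q[v,u,0])]
    print(v,row[0],row[-1],(Q[v,row[0],1]+Q[v,row[-1],1])/2, Q[v,row[0]],Q[v,row[-1]])
# glass/dark left and right
```

```text
grip tool(y,z) ((-0.8991279602050781, -93.82540130615234), (37.14659881591797, 12.239766120910645), 0.12117064744234085) 165.96024676722175
red [191.23350832  -1.27960069 -28.13881323] 38
top face y [-17.65234459  14.54584867] -23.53667901026368 24.525119495504942
80 250 393 -1.4975610918232647 [ 197.25996572  -65.50958617 -125.7854718 ] [ 195.47409785   62.51446399 -125.41803987]
110 251 392 -1.4605024401052873 [ 199.18701835  -66.10780029 -100.41819611] [ 197.9551951    63.18679541 -100.23192416]
150 253 390 -1.4839309162689034 [197.0032446  -65.44741517 -64.70062066] [195.68198854  62.47955333 -64.6405247 ]
```

arm_command:
  slide:
    - [0.5,0,0.02]
    - [1.5,0,0.05]
    - [3,0,0.07]
    - [4.5,0,0.07]
    - [6,0,0.07]
    - [7.5,0,0.07]
    - [9,0,0.07]
    - [10.5,0,0.07]
    - [12,0,0.07]
    - [13,0,0.07]
    - [13.6,0,0.07]
    - [14,0,0.07]
    - [14,0,0.07]
    - [14,0,0.07]
    - [14,0,0.07]
    - [14,0,0.07]
  turn:
    - [0,0,0]
    - [0,0,0]
    - [0,0,0]
    - [0,0,0]
    - [0,0,0]
    - [0,0,0]
    - [0,0,0]
    - [0,0,0]
    - [0,0,0]
    - [0,0,0]
    - [0,0,0]
    - [0,0,0]
    - [0,0,0]
    - [0,0,0]
    - [0,0,0]
    - [0,0,0]
  grip: [230,230,230,230,230,230,230,230,230,230,230,230,230,230,230,230]

```text
time_s: 17.98
ee_pos: [452.5, -296.2, 99.2]
ee_rot: [66.4, 89.9, -36.3]
force: [-1.0, -0.2, -0.5]
gripper_width: 31.9
```

```bash
cat > m2.py <<'E'
from h import *
import sys
s=env.state(); print(s['time_s'],s['ee_pos'],s['gripper_width'],s['force'])
T=T_tool(); print(T.round(4))
im,d,P=grab('wrist',sys.argv[1]); it,dt,Pt=grab('top','t_'+sys.argv[1]);grab('scene','s_'+sys.argv[1])
Q=(P-T[:3,3])@T[:3,:3]
hsv=cv2.cvtColor(im,cv2.COLOR_RGB2HSV)
b=(hsv[...,0]>100)&(hsv[...,0]<130)&(hsv[...,1]>150); b[200:]=0; b[:,:250]=0;b[:,400:]=0
g=Q[b]; g=g[np.isfinite(g[:,0])]; gp=P[b];gp=gp[np.isfinite(gp[:,0])]
k=gp[:,2]>69; r=cv2.minAreaRect(g[k][:,1:].astype(np.float32)); print('grip tool(y,z)',r,np.median(gp[k][:,2]))
for v in range(190,228,3): print(v,Q[v,322].round(1).tolist(), P[v,322,2].round(1))
m=(abs(Q[...,0]+30.6)<4)&(abs(Q[...,1])<20); m[:225]=0;m[255:]=0
p=Q[m]; print('top face y',np.percentile(p[:,1],[0.5,99.5]))
E
python3 m2.py w7.png
```

```text
17.9833 [ 452.48567899 -296.18788723   99.20390456] 31.88556544805131 [-0.96627842 -0.24541091 -0.48648825]
[[ 1.400000e-03  9.752000e-01 -2.211000e-01  4.524857e+02]
 [-1.000000e-03 -2.211000e-01 -9.752000e-01 -2.961879e+02]
 [-1.000000e+00  1.600000e-03  7.000000e-04  9.920390e+01]
 [ 0.000000e+00  0.000000e+00  0.000000e+00  1.000000e+00]]
grip tool(y,z) ((-2.02117919921875, -95.61953735351562), (12.800867080688477, 37.67223358154297), 89.95641326904297) 72.54783825239579
190 [53.4, -1.1, -42.7] 45.8
193 [52.4, -1.1, -41.1] 46.8
196 [52.8, -1.1, -39.3] 46.4
199 [52.5, -1.1, -37.6] 46.6
202 [51.8, -1.1, -36.0] 47.4
205 [8.4, -1.1, -40.6] 90.8
208 [-2.2, -1.1, -40.9] 101.4
211 [-10.0, -1.1, -40.8] 109.2
214 [-17.1, -1.2, -40.8] 116.2
217 [-23.6, -1.2, -40.7] 122.7
220 [-29.2, -1.2, -40.6] 128.4
223 [-29.3, -1.2, -39.5] 128.4
226 [-30.1, -1.2, -38.6] 129.2
top face y [-17.64559078  14.38344459]
```

View pics/w7.png

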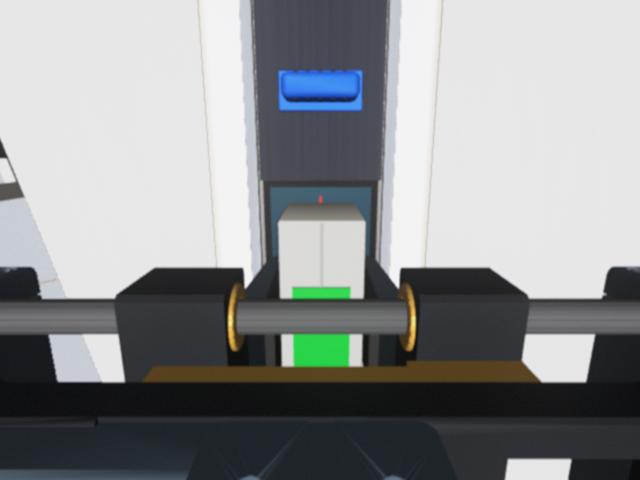

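arm_command:
  slide:
    - [0.5,0,0]
    - [1,0,0]
    - [1.5,0,0]
    - [1.5,0,0]
    - [1.5,0,0]
    - [1.5,0,0]
    - [1.5,0,0]
    - [1.5,0,0]
  turn:
    - [0,0,0]
    - [0,0,0]
    - [0,0,0]
    - [0,0,0]
    - [0,0,0]
    - [0,0,0]
    - [0,0,0]
    - [0,0,0]
  grip: [230,230,230,230,230,230,230,230]

```text
time_s: 18.8
ee_pos: [452.2, -296.0, 83.7]
ee_rot: [59.9, 90.0, -42.8]
force: [0.4, 0.6, -1.4]
gripper_width: 32.0
```

```bash
python3 m2.py w8.png; python3 m2.py w9.png | grep -v '^[12]'; python3 m2.py w10.png|grep -E "grip|top|^\["
```

```text
18.8 [ 452.18842453 -296.02435126   83.65504614] 31.96862432843931 [ 0.44246369  0.59142748 -1.36250549]
[[ 4.000000e-04  9.752000e-01 -2.211000e-01  4.521884e+02]
 [-4.000000e-04 -2.211000e-01 -9.752000e-01 -2.960244e+02]
 [-1.000000e+00  5.000000e-04  3.000000e-04  8.365500e+01]
 [ 0.000000e+00  0.000000e+00  0.000000e+00  1.000000e+00]]
grip tool(y,z) ((-1.7818870544433594, -95.47330474853516), (12.462518692016602, 37.55287170410156), 89.37239837646484) 72.54058985878348
190 [36.8, -1.1, -44.5] 46.8
193 [35.7, -1.1, -43.0] 48.0
196 [36.3, -1.1, -41.4] 47.4
199 [36.4, -1.1, -39.7] 47.2
202 [37.8, -1.1, -37.9] 45.8
205 [7.3, -1.1, -40.8] 76.3
208 [-1.0, -1.1, -40.7] 84.7
211 [-8.9, -1.1, -40.6] 92.5
214 [-16.8, -1.2, -40.7] 100.4
217 [-23.5, -1.2, -40.7] 107.2
220 [-28.4, -1.2, -40.5] 112.1
223 [-30.9, -1.2, -39.9] 114.5
226 [-30.5, -1.2, -38.7] 114.1
top face y [-17.67048977  14.41347543]
[[ 3.000000e-04  9.752000e-01 -2.212000e-01  4.521260e+02]
 [-3.000000e-04 -2.212000e-01 -9.752000e-01 -2.959646e+02]
 [-1.000000e+00  4.000000e-04  2.000000e-04  8.362210e+01]
 [ 0.000000e+00  0.000000e+00  0.000000e+00  1.000000e+00]]
grip tool(y,z) ((-1.6002979278564453, -95.35709381103516), (12.486247062683105, 38.00169372558594), 89.99102020263672) 72.51886986873319
top face y [-17.67183748  14.40971483]
[[ 1.000000e-04  9.752000e-01 -2.212000e-01  4.520605e+02]
grip tool(y,z) ((-1.5588855743408203, -95.40534210205078), (38.13707733154297, 12.338603973388672), 0.12744919955730438) 72.51152330664785
top face y [-17.65581444  14.41740564]
```

View pics/w8.png

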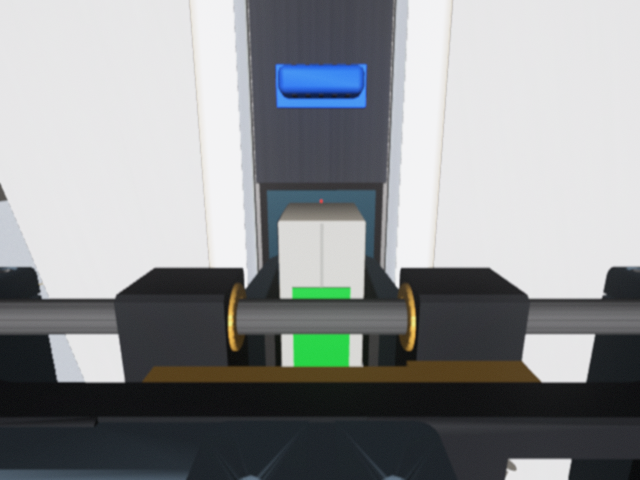

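arm_command:
  slide:
    - [0.3,0,-0.03]
    - [0.6,0,-0.06]
    - [0.9,0,-0.06]
    - [0.92,0,-0.06]
    - [0.92,0,-0.06]
    - [0.92,0,-0.06]
    - [0.92,0,-0.06]
    - [0.92,0,-0.06]
    - [0.92,0,-0.06]
    - [0.92,0,-0.06]
    - [0.92,0,-0.06]
    - [0.92,0,-0.06]
  turn:
    - [0,0,0]
    - [0,0,0]
    - [0,0,0]
    - [0,0,0]
    - [0,0,0]
    - [0,0,0]
    - [0,0,0]
    - [0,0,0]
    - [0,0,0]
    - [0,0,0]
    - [0,0,0]
    - [0,0,0]
  grip: [230,230,230,230,230,230,230,230,230,230,230,230]

```text
time_s: 20.25
ee_pos: [452.2, -295.3, 74.3]
ee_rot: [35.9, 90.0, -66.9]
force: [-0.1, 0.5, -1.1]
gripper_width: 31.9
```

```bash
python3 m2.py w11.png
python3 - <<'E'
import cv2
im=cv2.imread('pics/s_w11.png')[150:240,340:500]; cv2.imwrite('pics/sc.png',cv2.resize(im,None,fx=5,fy=5,interpolation=cv2.INTER_CUBIC))
E
```

```text
20.25 [ 452.16187283 -295.29325058   74.28967701] 31.865536018303082 [-0.11233408  0.45553205 -1.0523078 ]
[[ 0.000000e+00  9.752000e-01 -2.212000e-01  4.521619e+02]
 [-1.000000e-04 -2.212000e-01 -9.752000e-01 -2.952933e+02]
 [-1.000000e+00  1.000000e-04  1.000000e-04  7.428970e+01]
 [ 0.000000e+00  0.000000e+00  0.000000e+00  1.000000e+00]]
grip tool(y,z) ((-1.4993476867675781, -94.72010040283203), (37.68115997314453, 12.230293273925781), 0.2612230181694031) 72.54464708130311
190 [27.6, -1.1, -45.5] 46.7
193 [26.3, -1.1, -44.1] 48.0
196 [26.0, -1.1, -42.6] 48.3
199 [25.9, -1.1, -41.1] 48.4
202 [28.1, -1.1, -39.3] 46.2
205 [8.3, -1.1, -40.6] 66.0
208 [-1.5, -1.1, -40.8] 75.8
211 [-9.4, -1.1, -40.7] 83.7
214 [-17.0, -1.2, -40.8] 91.3
217 [-22.9, -1.2, -40.6] 97.2
220 [-29.1, -1.2, -40.6] 103.4
223 [-29.9, -1.2, -39.7] 104.1
226 [-30.9, -1.2, -38.8] 105.2
top face y [-17.66838334  14.41867091]
```

View pics/sc.png

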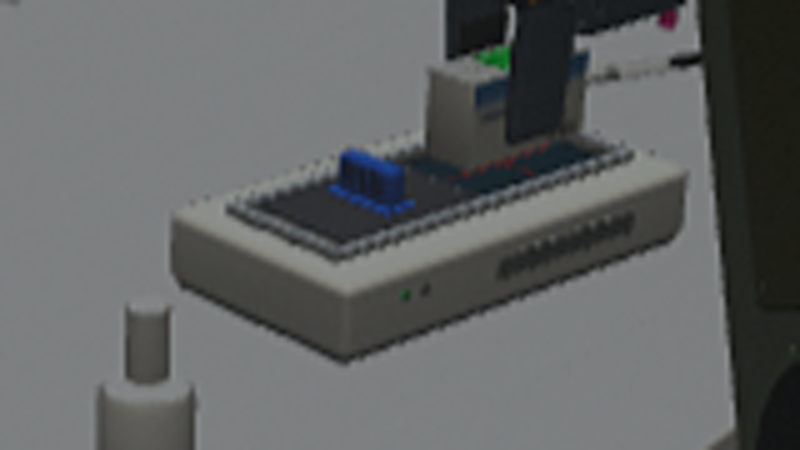

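View pics/t_w11.png

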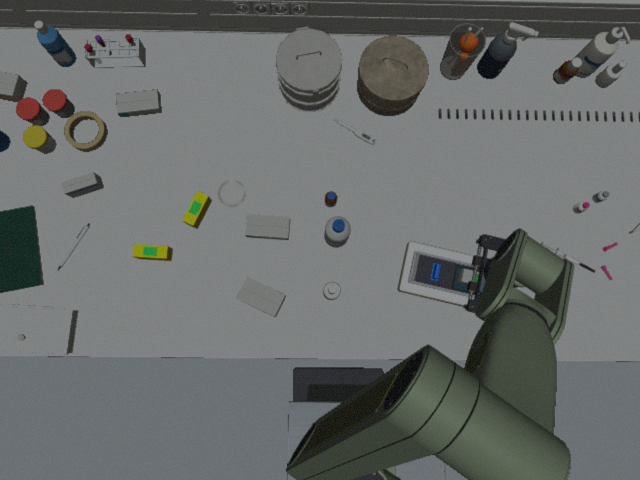

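```bash
python3 -c "
from workcell import env
s=env.state();print(s['ee_pos'],s['gripper_width'],abs(s['qvel']).max());print(env.job_done())"
```

```text
[ 452.16992301 -295.34032355   74.26618502] 32.140774319898874 0.0824265193911915
the job is handed in; nothing more can be done
None
```

The job is handed in: the shutter is open, and the gripper is holding the white carton with the green sticker still over the window. It took about 20 s of the 58 s allowed.

- **Shutter:** I gripped the blue block and slid it until the force rose to about 8 N at the end stop. Afterwards the wrist camera put the grip 96.2 mm from the window centre, where full travel is 96 mm, and the glass showed clear.
- **Carton:** I took the white one, not the two yellow look-alikes, and gripped it across its 32 mm. Its underside was about 219 mm up as it passed over the tall bottle's top.
- **Final pose:** By the last readings the underside is about 56 mm above the worktop, so about 10 mm above the glass. Centring on the window is within about 1 mm both ways, and the long sides line up within about half a degree.
- **Other things in the scene:** The bottles and other cartons look unmoved in the last top picture, judged by eye. Force readings stayed near zero during the final descent.

**Disagreements between checks:**
- The camera depths read 1 to 2 mm high against the sizes given, so I set the height from the robot's own position instead.
- Two estimates of where the carton sits in the gripper along its long side differ by about 1 mm, and I used a value in between.

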